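Open the vial photometer

ROBOT

A 7-joint arm with a two-finger parallel gripper is mounted at the origin on a cart in front of the work surface, level with it; the furniture and walls round the work are solid. World frame = base frame: x ahead of the robot, y to its left, z up, the work surface at z = 0. Lengths are in m, angles in rad, forces in N, time in s.
With the tool pointing down it reaches from about 0.425 to 0.875 m from the base axis. Payload 9.9 kg.
Tool frame: the origin (TCP) lies at the very end of the fingers, on their centre line; the grasp point (between the pads) lies 19 mm behind it; z points along the fingers, y is the line along which they close (so a half turn about z gives the same grasp; the last joint's range is limited). The gripper opens to 85 mm and grips with 20 to 120 N. Pads are 22 mm wide; open, the fingers measure 114 mm over their backs; the gripper's body (76 mm by 85 mm) begins 54 mm behind the grasp point. The pads swing forward as they close: fully open they stand 13 mm farther back than shut.
Start: joints at [-1.312, 0.576, 0.025, 1.437, -0.015, 1.129, -0.057], TCP at [0.227, 0.636, 0.231] pointing down, gripper open.
Joint ranges: [-2.76, 2.76], [-0.34, 2.15], [-1.52, 1.57], [0.19, 2.46], [-1.09, 4.23], [0.17, 1.99], [-2.82, 2.82]. Speed limits (rad/s): [2.22, 2.22, 3.01, 3.01, 3.14, 3.14, 3.14].

INTERFACE

Orientations are given as a 3x3 rotation matrix whose columns are the frame's x, y, z axes.
In Python, from station import manip, grab_frame, nets gives the robot as it stands.
- The arm moves only by the tool jog_arm, never from a script. Its argument "plan" is a list of rows, each a list of 7 numbers: the shift along the tool's x, y, z in mm, then the turn, a rotation vector about the tool's x, y, z in rad, then the opening, from 0 (shut) to 1 (fully open). A call has 1 to 8 rows; each row is the pose to reach, as a shift and turn from the pose commanded when the call began, along the tool's axes at that moment; what a row does not reach only later rows make up. A row lasts 1/8 s, in which the tool goes at most 62.5 mm and 10.7 degrees, less where a joint would pass 70% of its speed; a pose out of reach is approached as far as the arm can. A call with a gripper value outside its range is refused whole. The fingers move at their own pace and stop on an object; "newtons" is the grip in N (left out, the last holds). Time passes only in rows, so rows that repeat a pose let the fingers close. It gives the time, the measured TCP pose, the force and the opening at its end, in the units of the state.
- manip.observe(): the state, without advancing time (a new reading comes with each control period).
- grab_frame(name): name is "side" or "top"; returns a dict with "pixels" (400x640x3 uint8, red, green, blue), "depth" (400x640 float32, m along the optical axis (not along the pixel's ray), 0 where there is no reading), "fx", "fy", "cx", "cy" (pixels), "T" (4x4, takes a point from camera to world coordinates). Camera axes: x right, y up, looking along -z (the intrinsics and any distortion apply to the point x, -y, -z); pixel columns grow to the right and rows downward; lengths in m; the calibration is good to about 2 mm. A picture is of the moment at which its call begins.
- manip.job_done(): hands the job in, once; it reports no verdict.
Trained networks look in the newest picture that a camera, given by its name, has taken for a name from the list of things; names that differ only in an ending like _2 or _b are one class to them, and where a whole thing is asked for, a point or a joint stands for the part that bears it (a point fixed in the world has none). Each returns a list of dicts, best first, with "confidence" (0 to 1); they miss things now and then, are a little off and sometimes report something else, mostly with a low value. They report only what shows in the picture. A call takes as long as a camera call.
- nets.spot_in(name, camera): "centre" ([x, y, z] in m, in world coordinates, good to about 4 mm: the middle of the surface that is visible of it).
- nets.outline_of(name, camera): "region" (400x640 bool, what is visible of it).
The state is a dict: "time_s": time; "q": joint angles; "dq": joint speeds; "joint_efforts": joint torques, N m; "ee_pos": TCP position; "ee_rot": TCP orientation; "force": force on the tool from outside, world axes, zero at the start; "moment": the same for the moment, N m; "gripper_width": opening from 0.0 (shut) to 1.0 (fully open).
Only numpy, scipy, OpenCV 4.12 (cv2) and the standard library are available. Lean on these libraries where they do the work, as an engineer would, in place of code of your own. Each camera call takes 0.05 s, during which the arm holds its last target. There are 200 camera calls.

TASK

The measurement is finished: open the vial photometer's sample chamber so that a colleague can take the vial out. Press the orange release tab at the front of the chamber with the fingertips and let the grey lid spring up by itself, then gently push the lid back with the fingers until it stays fully open against its stop. Only press and push: do not touch the vial in the chamber, do not lift anything and leave the other things on the desk where they are.

Things in the scene. Friction and masses are not known exactly. Their poses are not given: they have to be found in the camera images.
- photometer: Bench vial photometer, fixed to the desk on rubber feet: white housing 156 mm deep (x -92 to 64), 167 mm wide (y -52 to 115). Origin on the desk under the middle of the sample chamber; +x points from its front (tab) to its rear (hinge), +y to its left, towards its sloping display and key panel (y 47 to 115, up to 67 mm high). The chamber's flat deck is 50 mm high; in front of it, under the tab, is a ledge only 30 mm high.
- sample_lid: Grey hollow lid of the sample chamber, 88 mm long, 80 mm wide, 20 mm high, open underneath, walls 4 mm. Origin on its hinge axis; when shut it reaches from 90 to 2 mm in front of that axis (own -x) and from 10 mm below to 10 mm above it.
- lid_hinge (a joint): Angle of the lid, rad: 0 shut and latched, about 0.87 where its spring lifts it when released (no latch, no robot), 1.57 upright, 1.92 fully open against the stop. The hinge is damped: the lid takes about half a second to spring up. Pushed past upright it sinks open by its own weight; let go before that it falls back to 0.87.
- release_tab: Orange rocker tab, 36 mm wide, in the middle of the front of the chamber; its pivot (the origin, parallel to the photometer's y) is at x -52, height 44 mm. Its hook holds the lid shut.
- tab_rocker (a joint): Angle of the tab, rad: 0 at rest, 0.36 pressed to its stop (pad about 9 mm down), the lid is freed at about 0.23 (pad about 6 mm down). It takes about 1.5 to 4 N at the pad and springs back.
- tab_pad (a point): Where to press: on the upper face of the tab's pad, 52 mm above the desk and 79 mm in front of the photometer's origin. The flat of the pad is 30 mm long (photometer x -89 to -59) and 36 mm wide (y); behind it the hook rises 8 mm higher and swings up to 6 mm towards the front as the tab goes down. Press straight down.
- lid_lip (a point): Middle of the lower edge of the lid's front wall; 50 mm high when shut. After the lid has sprung up it is about 122 mm high and 24 mm behind its shut place, and fingers can go down in front of it and push it up and back. It moves on an arc of 90 mm about the hinge line.
- hinge_line (a point): Middle of the lid's hinge axis, 60 mm above the desk and 42 mm behind the photometer's origin; the axis is parallel to the photometer's y.
- measured_vial: Capped glass vial, 18 mm across, 44 mm tall, standing in the well in the chamber deck 8 mm in front of the photometer's origin; its cap stands 13 mm above the deck, under the shut lid. Origin under its bottom, z along the vial. To be left alone.
- vial_rack: Blue rack 66 x 126 x 26 mm with two vials, on the desk behind the photometer; origin under its middle.
- rack_vial_a: Capped brown vial in the rack, 18 mm across, 44 mm tall, origin under its bottom.
- rack_vial_b: Capped vial with yellow content in the rack, 18 mm across, 44 mm tall, origin under its bottom.
- dish: Clear petri dish 56 mm across, 11 mm high, origin under its middle.
- small_box: Flat white sample box 69 x 92 x 20 mm, origin under its middle.
- rubber_eraser: Eraser in a blue sleeve, 18 x 43 x 11 mm, origin under its middle.
- wooden_stamp: Brown hand stamp 24 x 45 x 66 mm, standing, origin under its middle.

How it is judged:
By the outcome, as a careful person would: the job done as asked, in the order asked, and still so for the second after the job is handed in, with the robot touching nothing.
It also fails if it takes over 38 s, if anything falls off the work surface, if the arm or the gripper's body presses on something with over 40 N, if the wrist force passes 120 N, or if a joint passes its speed limit or range.

## Working session

There is one attempt and no reset: what is moved stays moved. The work goes in short steps, Python scripts to look and compute and a tool call to move; the robot and the scene stay as the last step left them, time stands still between calls to the robot, and variables do not carry over. Pictures are saved under pics/ and viewed, on a budget of 10 in all, crops included, one or two more only if the job needs it, and the job is handed in when it is done.

Besides the shell and the picture viewer there is one more tool, called after ">>>" in YAML: its name, and indented under it one key for each argument. jog_arm: Moves the arm, as the interface text tells. Its arguments: {"type":"object","properties":{"plan":{"type":"array","items":{"type":"array","items":{"type":"number"}}},"newtons":{"type":"number"}},"required":["plan"]}

```bash
mkdir -p pics; python3 - <<'E'
from station import manip, grab_frame, nets
import cv2, numpy as np
s=manip.observe(); print(s["time_s"],np.round(s["ee_pos"],4),np.round(s["ee_rot"],3).tolist(),s["force"],s["gripper_width"])
for c in ("top","side"):
    f=grab_frame(c); cv2.imwrite(f"pics/{c}0.png",f["pixels"][:,:,::-1])
    print(c,np.round(f["T"],3).tolist())
    for n in ("release_tab","tab_pad","sample_lid","lid_lip","hinge_line","photometer","wooden_stamp","vial_rack"):
        try: print(n,[(np.round(d["centre"],4).tolist(),round(d["confidence"],2)) for d in nets.spot_in(n,c)[:2]])
        except Exception as e: print(n,e)
E
```

```text
0.0 [0.2267 0.6353 0.2304] [[-0.942, 0.336, -0.0], [0.336, 0.942, -0.002], [-0.0, -0.002, -1.0]] [-0.48733502 -0.21475663 -0.24886635] 1.0025704289254918
top [[-0.002, 0.992, -0.129, 0.433], [-1.0, 0.001, 0.025, 0.397], [0.025, 0.129, 0.991, 1.077], [0.0, 0.0, 0.0, 1.0]]
release_tab [([0.446, 0.3541, 0.0553], 0.68)]
tab_pad [([0.4435, 0.3559, 0.0533], 0.83)]
sample_lid [([0.51, 0.3514, 0.067], 0.9)]
lid_lip [([0.5079, 0.3562, 0.0726], 0.73)]
hinge_line [([0.5031, 0.3838, 0.0583], 0.77), ([0.7557, 0.182, 0.0114], 0.52)]
photometer [([0.5002, 0.3844, 0.0576], 0.9)]
wooden_stamp [([0.7557, 0.1801, 0.0115], 0.59)]
vial_rack [([0.7205, 0.3265, 0.0286], 0.87), ([0.4473, 0.3542, 0.0538], 0.68)]
side [[0.847, 0.275, -0.455, 0.116], [-0.532, 0.458, -0.712, -0.273], [0.013, 0.845, 0.534, 0.55], [0.0, 0.0, 0.0, 1.0]]
release_tab [([0.4434, 0.3527, 0.0511], 0.75), ([0.709, 0.3063, 0.019], 0.22)]
tab_pad []
sample_lid [([0.5018, 0.3404, 0.0693], 0.95)]
lid_lip [([0.5026, 0.3374, 0.0732], 0.74), ([0.4439, 0.3512, 0.0542], 0.72)]
hinge_line [([0.4839, 0.3461, 0.0538], 0.64), ([0.4435, 0.3529, 0.0527], 0.63)]
photometer [([0.4843, 0.3458, 0.0497], 0.81), ([0.4441, 0.3512, 0.0541], 0.39)]
wooden_stamp [([0.5325, 0.5834, 0.018], 0.42)]
vial_rack [([0.708, 0.3048, 0.0217], 0.78)]
```

```bash
cat > h.py <<'E'
from station import manip, grab_frame, nets
import cv2, numpy as np
def cloud(f):
    v,u=np.mgrid[:400,:640]; d=f["depth"]
    p=np.stack([(u-f["cx"])/f["fx"]*d,-(v-f["cy"])/f["fy"]*d,-d],-1)
    return p@f["T"][:3,:3].T+f["T"][:3,3]
def pts(f,c,n):
    r=nets.outline_of(n,c)[0]["region"]&(f["depth"]>0)
    return cloud(f)[r]
def rect(p,zlo,zhi):
    q=p[(p[:,2]>zlo)&(p[:,2]<zhi)]
    return cv2.minAreaRect((q[:,:2]*1000).astype(np.float32)),np.median(q[:,2]),len(q)
E
python3 - <<'E'
from h import *
f=grab_frame("top")
print(f["fx"],[k for k in f])
for n,a,b in (("sample_lid",.062,.08),("release_tab",.04,.065)):
    p=pts(f,"top",n); print(n,rect(p,a,b),np.percentile(p,[2,50,98],axis=0).round(4).tolist())
E
```

```text
445.4096666678474 ['pixels', 'depth', 'fx', 'fy', 'cx', 'cy', 'T']
sample_lid (((513.6983642578125, 352.81268310546875), (77.89568328857422, 91.29521179199219), 89.66649627685547), np.float64(0.07025534027555946), 1345) [[0.4683, 0.3147, 0.0665], [0.5111, 0.353, 0.0703], [0.5543, 0.3915, 0.0743]]
release_tab (((446.026611328125, 353.49017333984375), (34.68682098388672, 36.35746765136719), 89.79679107666016), np.float64(0.05249980675020538), 251) [[0.4255, 0.3364, 0.0307], [0.4438, 0.3547, 0.0524], [0.464, 0.3708, 0.0618]]
```

View pics/top0.png

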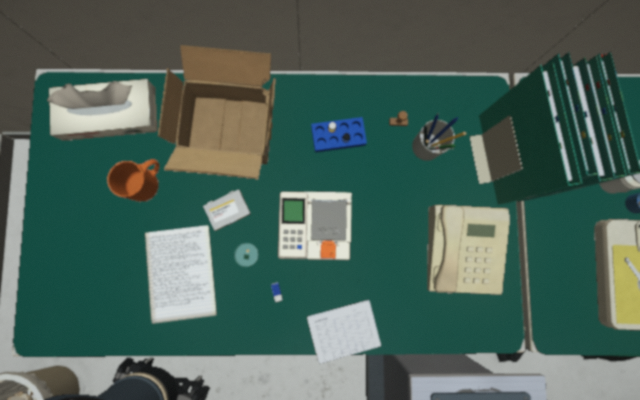

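View pics/side0.png

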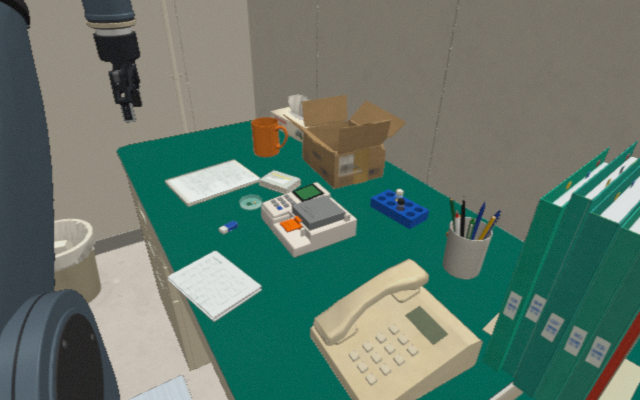

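The top view shows the photometer almost square to the world axes: lid at about (330,217) px, tab at about (328,249), nothing tall nearby. The side view agrees. The estimated origin is (0.517, 0.353) with yaw about 0, so I'm moving above the pad with the fingers shut.

>>> jog_arm:
  plan:
    - [-36,-24,0,0,0,-0.043,0]
    - [-73,-49,0,0,0,-0.086,0]
    - [-110,-73,10,0,0,-0.128,0]
    - [-147,-98,25,0,0,-0.171,0]
    - [-183,-122,50,0,0,-0.214,0]
    - [-220,-146,75,0,0,-0.257,0]
    - [-256,-171,100,0,0,-0.3,0]
    - [-293,-195,120,0,0,-0.342,0]
  newtons: 40

```text
time_s: 2.05
ee_pos: [0.4379, 0.3524, 0.1106]
ee_rot: [[-1.0, -0.001, -0.0], [-0.001, 1.0, 0.0], [0.0, 0.0, -1.0]]
force: [0.6, -0.2, 0.7]
gripper_width: -0.002
```

>>> jog_arm:
  plan:
    - [0,0,0,0,0,0,0]
    - [0,0,0,0,0,0,0]

```text
time_s: 2.3
ee_pos: [0.4372, 0.3542, 0.1115]
ee_rot: [[-1.0, 0.001, -0.0], [0.001, 1.0, 0.001], [0.0, 0.001, -1.0]]
force: [-0.0, 0.7, 0.3]
gripper_width: -0.003
```

```bash
python3 - <<'E'
from h import *
s=manip.observe(); print(s["time_s"],np.round(s["ee_pos"],4),np.round(s["ee_rot"],3).tolist(),np.round(s["force"],2),s["gripper_width"])
f=grab_frame("side")
im=f["pixels"][130:290,220:420,::-1]; cv2.imwrite("pics/s1.png",cv2.resize(im,None,fx=3.5,fy=3.5,interpolation=cv2.INTER_CUBIC))
p=pts(f,"side","release_tab"); print(rect(p,.048,.057))
p=pts(f,"side","sample_lid"); print(rect(p,.064,.08))
E
```

```text
2.3 [0.4372 0.3542 0.1115] [[-1.0, 0.001, -0.0], [0.001, 1.0, 0.001], [0.0, 0.001, -1.0]] [-0.04  0.75  0.3 ] -0.0028531473377454908
(((442.248291015625, 351.99700927734375), (38.5971794128418, 37.26043701171875), 5.740039825439453), np.float64(0.05201674557573005), 170)
(((507.468994140625, 351.00341796875), (91.42079162597656, 93.8747787475586), 2.3542001247406006), np.float64(0.07022668703073348), 933)
```

View pics/s1.png

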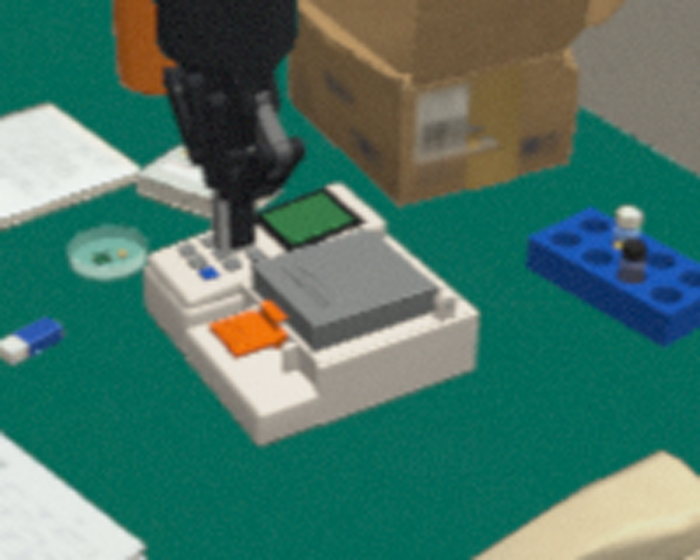

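The crop shows the closed fingertips hanging straight above and in line with the tab (tip at about crop (235,245), tab at (250,330)). The lid is still shut. Next I press straight down.

>>> jog_arm:
  plan:
    - [1,0,25,0,0,0,0]
    - [1,0,45,0,0,0,0]
    - [1,0,54,0,0,0,0]
    - [1,0,58,0,0,0,0]
    - [1,0,61,0,0,0,0]
    - [1,0,64,0,0,0,0]
    - [1,0,67,0,0,0,0]
    - [1,0,67,0,0,0,0]

```text
time_s: 3.45
ee_pos: [0.4352, 0.3541, 0.045]
ee_rot: [[-1.0, 0.0, -0.001], [0.0, 1.0, 0.001], [0.001, 0.001, -1.0]]
force: [-7.0, -0.1, 9.5]
gripper_width: 0.001
```

```bash
python3 - <<'E'
from h import *
s=manip.observe(); print(s["time_s"],np.round(s["ee_pos"],4),np.round(s["force"],2))
f=grab_frame("side")
im=f["pixels"][130:290,220:420,::-1]; cv2.imwrite("pics/s2.png",cv2.resize(im,None,fx=3.5,fy=3.5,interpolation=cv2.INTER_CUBIC))
E
```

```text
3.45 [0.4352 0.3541 0.045 ] [-6.99 -0.13  9.46]
```

View pics/s2.png

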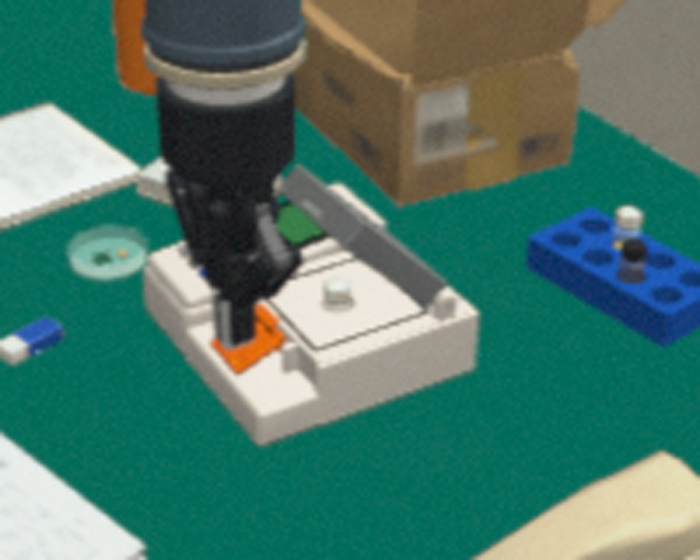

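The lid has sprung up: the grey lid stands tilted at crop (370,235), the vial cap shows at (338,292), and the fingers are on the tab at (235,335). I'm retreating back and up from the tab.

>>> jog_arm:
  plan:
    - [2,0,-8,0,0,0,0]
    - [6,0,-25,0,0,0,0]
    - [12,0,-45,0,0,0,0]
    - [12,0,-64,0,0,0,0]
    - [12,0,-66,0,0,0,0]
    - [12,0,-66,0,0,0,0]

```text
time_s: 4.25
ee_pos: [0.4243, 0.3534, 0.1104]
ee_rot: [[-1.0, 0.001, 0.0], [0.001, 1.0, 0.0], [-0.0, 0.0, -1.0]]
force: [0.4, 0.8, 0.9]
gripper_width: 0.001
```

```bash
python3 - <<'E'
from h import *
s=manip.observe(); print(s["time_s"],np.round(s["ee_pos"],4),np.round(s["force"],2))
for c in ("side","top"):
    f=grab_frame(c)
    p=pts(f,c,"sample_lid"); p=p[p[:,2]>.07]; print(c,len(p),np.percentile(p,[1,5,50,95,99],axis=0).round(4).tolist())
    t=p[p[:,2]>np.percentile(p[:,2],85)]; print(np.median(t,0).round(4))
E
```

```text
4.25 [0.4243 0.3534 0.1104] [0.38 0.82 0.88]
side 476 [[0.4884, 0.3099, 0.0713], [0.4897, 0.3108, 0.0772], [0.5015, 0.3152, 0.1237], [0.5412, 0.3837, 0.1339], [0.5493, 0.3905, 0.1346]]
[0.5015 0.3472 0.1332]
top 756 [[0.494, 0.3139, 0.0719], [0.4981, 0.3183, 0.0751], [0.5328, 0.364, 0.104], [0.5583, 0.3895, 0.1328], [0.561, 0.3918, 0.1351]]
[0.5061 0.3727 0.1317]
```

>>> jog_arm:
  plan:
    - [-25,0,0,0,0,0,0]
    - [-45,0,0,0,0,0,0]
    - [-53,0,0,0,0,0,0]
    - [-60,0,-1,0,0,0,0]
    - [-67,0,-3,0,0,0,0]
    - [-74,0,-5,0,0,0,0]
    - [-81,0,-7,0,0,0,0]
    - [-88,0,-9,0,0,0,0]

```text
time_s: 5.45
ee_pos: [0.5128, 0.3536, 0.1195]
ee_rot: [[-1.0, 0.001, 0.0], [0.001, 1.0, 0.0], [-0.0, 0.0, -1.0]]
force: [0.4, 0.7, 0.3]
gripper_width: 0.001
```

```bash
python3 - <<'E'
from h import *
f=grab_frame("side")
im=f["pixels"][130:290,220:420,::-1]; cv2.imwrite("pics/s3.png",cv2.resize(im,None,fx=3.5,fy=3.5,interpolation=cv2.INTER_CUBIC))
E
```

```text
(no output)
```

View pics/s3.png

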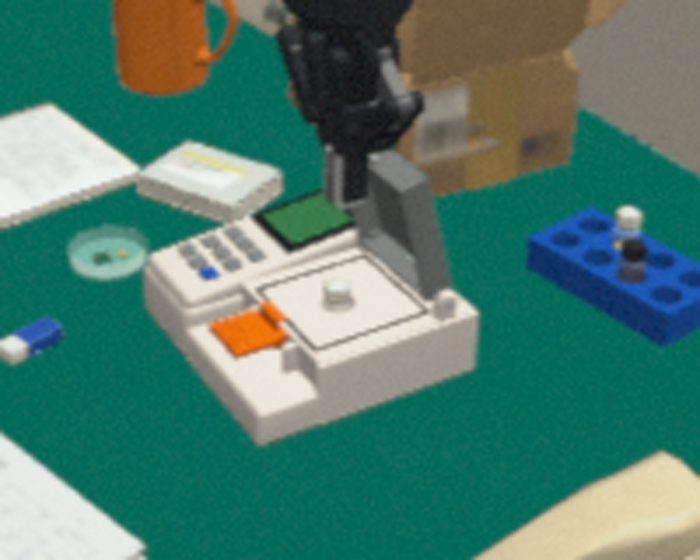

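The lid is being pushed up, at roughly 70° (crop (405,225)), with the fingers on its lip and the vial untouched. I continue back to the stop.

>>> jog_arm:
  plan:
    - [-7,0,-1,0,0,0,0]
    - [-14,0,-3,0,0,0,0]
    - [-21,0,-5,0,0,0,0]
    - [-28,0,-7,0,0,0,0]
    - [-35,0,-8,0,0,0,0]
    - [-42,0,-8,0,0,0,0]
    - [-47,0,-8,0,0,0,0]
    - [-51,0,-8,0,0,0,0]

```text
time_s: 6.5
ee_pos: [0.5636, 0.3534, 0.1272]
ee_rot: [[-1.0, 0.001, -0.0], [0.001, 1.0, -0.0], [0.0, -0.0, -1.0]]
force: [0.2, 0.1, -0.6]
gripper_width: 0.005
```

```bash
python3 - <<'E'
from h import *
f=grab_frame("side")
im=f["pixels"][130:290,220:420,::-1]; cv2.imwrite("pics/s4.png",cv2.resize(im,None,fx=3.5,fy=3.5,interpolation=cv2.INTER_CUBIC))
E
```

```text
(no output)
```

View pics/s4.png

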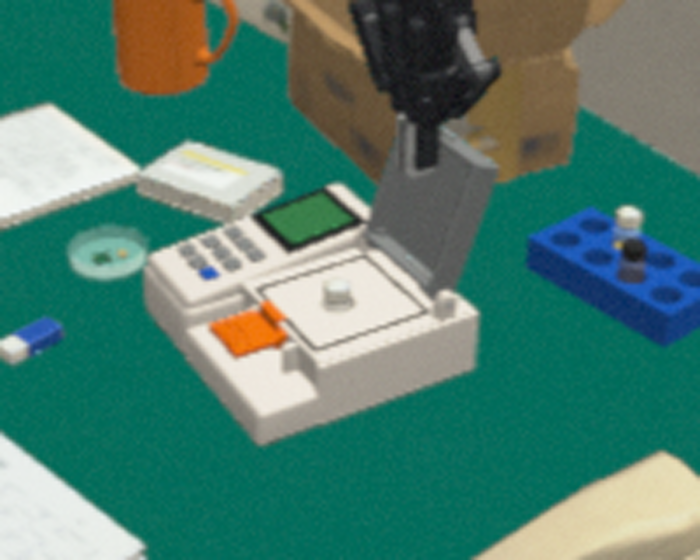

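The lid is past upright and leaning back (crop (435,215)). I withdraw to the front, then up, and let it settle.

>>> jog_arm:
  plan:
    - [15,0,0,0,0,0,0]
    - [40,0,0,0,0,0,0]
    - [75,0,-15,0,0,0,0]
    - [110,0,-40,0,0,0,0]
    - [125,0,-80,0,0,0,0]
    - [125,0,-110,0,0,0,0]
    - [125,0,-110,0,0,0,0]
    - [125,0,-110,0,0,0,0]

```text
time_s: 7.55
ee_pos: [0.4373, 0.3533, 0.2368]
ee_rot: [[-1.0, 0.0, -0.001], [0.0, 1.0, -0.0], [0.001, -0.0, -1.0]]
force: [-0.4, 0.0, -0.8]
gripper_width: 0.0
```

```bash
python3 - <<'E'
from h import *
s=manip.observe(); print(s["time_s"],np.round(s["ee_pos"],4),np.round(s["force"],2))
f=grab_frame("side")
im=f["pixels"][130:290,220:420,::-1]; cv2.imwrite("pics/s5.png",cv2.resize(im,None,fx=3.5,fy=3.5,interpolation=cv2.INTER_CUBIC))
p=pts(f,"side","sample_lid"); p=p[p[:,2]>.07]
# inner bottom face of the lid: lean from dominant plane direction in x-z
print(np.percentile(p,[2,50,98],axis=0).round(4).tolist())
for lo in (.08,.10,.12,.135):
    q=p[(p[:,2]>lo)&(p[:,2]<lo+.012)&(abs(p[:,1]-.345)<.02)]; print(lo,len(q),np.median(q,0).round(4) if len(q) else '')
E
```

```text
7.55 [0.4373 0.3533 0.2368] [-0.38  0.03 -0.78]
[[0.5511, 0.3097, 0.0719], [0.5746, 0.3516, 0.1076], [0.5881, 0.3885, 0.148]]
0.08 60 [0.5708 0.3485 0.0857]
0.1 58 [0.5784 0.3492 0.1062]
0.12 57 [0.5855 0.3489 0.1251]
0.135 28 [0.5769 0.3355 0.146 ]
```

View pics/s5.png

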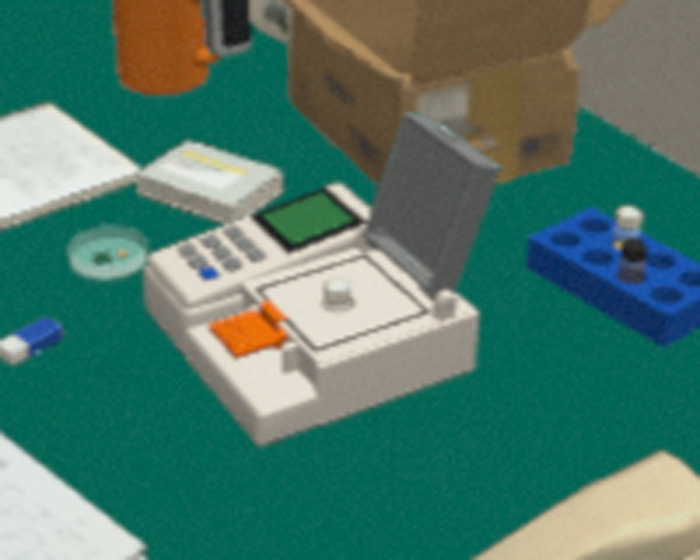

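The lid stands fully open (crop (435,205)) and leans about 20.5° past upright, which gives 1.93 rad, i.e. at its stop. The fingers are clear, and the vial, rack and the other things in the crop are where they were.

```bash
python3 -c "
from station import manip
print(manip.job_done())"
```

```text
the job is handed in; nothing more can be done
None
```

The sample chamber is open: I pressed the release tab with the shut fingertips, and the lid sprang up by itself. I then pushed it back by its lip to the stop, withdrew the fingers and handed the job in at about 7.6 s.

- **Lid:** the last depth reading put it about 20.5° past upright, or 1.93 rad, against a stop at 1.92. It was measured once, about a second after the push ended, with the robot clear.
- **Surroundings:** the last close-up shows the vial still in its well. The rack, dish, eraser and box look unmoved. I did not recheck the stamp, which the networks never found reliably.
- **Forces:** the highest reading I saw was about 12 N, while pressing the tab. About 7 N of that was sideways, probably the tab's hook touching the fingers. At the ends of the pushing moves the readings were under 1 N.

No check failed. The top and side cameras disagreed by up to 6 mm on the lid's position at the start.

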